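Press a minute hand home on the hand-fitting press

ROBOT

A 6-joint arm with a two-finger parallel gripper is mounted at the origin on the work surface. World frame = base frame: x ahead of the robot, y to its left, z up, the work surface at z = 0. Lengths are in mm, angles in rad, forces in N, time in s.
With the tool pointing down it reaches from about 275 to 1000 mm from the base axis. Payload 8.4 kg.
Tool frame: the origin (TCP) lies midway between the tips of the shut fingers; the grasp point (between the pads) lies 19 mm behind it; z points along the fingers, y is the line along which they close (so a half turn about z gives the same grasp; the last joint's range is limited). The gripper opens to 85 mm and grips with 20 to 120 N. Pads are 22 mm wide; open, the fingers measure 114 mm over their backs; the gripper's body (76 mm by 85 mm) begins 54 mm behind the grasp point. The pads swing forward as they close: fully open they stand 13 mm farther back than shut.
Start: joints at [-1.173, 0.353, 1.633, -0, 1.155, -0.002], TCP at [243.27, -575.715, 231.281] pointing down, gripper open.
Joint ranges: [-2.63, 2.63], [-0.92, 2.1], [0.06, 2.66], [-1.3, 4.44], [0, 2.69], [-3.02, 3.02]. Speed limits (rad/s): [2.22, 2.22, 2.79, 3.14, 3.14, 3.14].

INTERFACE

Orientations are given as [roll, pitch, yaw] about the fixed x, y, z axes, in that order (R = Rz(yaw) Ry(pitch) Rx(roll)).
In Python, from rig import r gives the robot as it stands.
- The arm moves only by the shell command python3 -m inch 'ROWS' [OPENING] [FORCE]. ROWS is JSON, a list that holds one entry, the list of rows, each a list of 6 numbers: the shift along the tool's x, y, z scaled (see below), then the turn, a rotation vector about the tool's x, y, z scaled (see below). In form: [[[tx, ty, tz, wx, wy, wz], ...]]. A call has 1 to 8 rows; each row is the pose to reach, as a shift and turn from the pose commanded when the call began, along the tool's axes at that moment, turning the shorter way round; what a row does not reach only later rows make up. The controller multiplies each number of a shift by 20 cm and each number of a turn by pi rad. A row lasts 1/12 s, in which the tool goes at most 41.7 mm and 7.16 degrees, less where a joint would pass 70% of its speed; a pose out of reach is approached as far as the arm can. A call with a number of a shift or a turn outside -1 to 1 is refused whole. A call with a gripper value outside its range is refused whole. OPENING is the gripper's target within -1 to 1 (fully open at 1, half-way at 0, shut at -1), set as the call begins (- or left out, the last holds). The fingers move at their own pace and stop on an object; FORCE is the grip in N (left out, the last holds). Time passes only in rows, so rows that repeat a pose let the fingers close. It gives the time, the measured TCP pose, the force, the opening and the grip force at its end, in the units of the state.
- r.sense(): the state, without advancing time (a new reading comes with each control period).
- r.grab_frame(name): name is "scene" or "side" or "wrist"; returns the picture (384x512x3 uint8, red, green, blue); there is no depth.
- r.camera_info(name): a dict with "K" (3x3 intrinsics, pixels), "rvec" (rotation vector, rad) and "tvec" (3), from world to camera coordinates, as OpenCV has them; the wrist camera has in their place "mount" (4x4, takes a point from camera to tool coordinates, whose origin is the TCP and whose axes are the flange's). Camera axes: x right, y down, z forward; pixel columns grow to the right and rows downward; lengths in mm; the calibration is good to about 2 mm. A picture is of the moment at which its call begins: read the wrist's pose just before it. camera_info takes no time and is no camera call.
- r.sign_off(): hands the job in; it is judged then, once.
The state is a dict: "clock": time; "qpos": joint angles; "qvel": joint speeds; "joint_efforts": joint torques, N m; "eef_pos": TCP position; "tcp_rot": TCP orientation; "contact_force": force on the tool from outside, world axes, zero at the start; "wrist_torque": the same for the moment, N m; "opening": opening from 0.0 (shut) to 1.0 (fully open); "grasp_force": force on a finger pad.
Only numpy, scipy, OpenCV 4.12 (cv2) and the standard library are available. Lean on these libraries where they do the work, as an engineer would, in place of code of your own. Each camera call takes 0.05 s, during which the arm holds its last target. There are 200 camera calls.

TASK

The watch in the brass holder on the grey felt has its minute hand set on its post but not yet pressed on: slide the holder under the hand press until it rests against the two brass pins, push the plunger knob all the way down to its stop, hold it there a moment to seat the hand, and let it spring back up. Then take the holder out and set it down upright on the free part of the green felt, next to the finished watch. Do not touch the minute hand with the fingers, drop or tip the holder, or disturb the finished watch, loupe, screwdriver and gift box.

Things in the scene. Friction and masses are not known exactly. Their poses are not given: they have to be found in the camera images.
- holder_center (a point): Centre (half-way up) of the loose movement holder to be worked on: an upright brass-coloured cylinder 50 mm in diameter, 26 mm high, about 0.16 kg, with a watch movement and white dial (37 mm across) on top. It may be gripped across any diameter. It stands upright on the grey felt at the start. z of the point points up out of the dial.
- holder: The same brass holder; origin at the centre of its underside, z up out of the dial.
- boss_top (a point): Top centre of the dark minute hand's steel boss (4 mm diameter), which stands up in the middle of the dial, on the holder's axis: 32.5 mm above the holder's underside before pressing, about 30 mm when seated.
- minute_hand (a joint): How far the minute hand has been pushed down on its post, in m: 0 = loose on top, 0.0025 = as far as it can go. It takes about 6 N to move and stays where it is left. The press's stop brings it to about 0.002, which is seated.
- press: Grey C-frame hand-fitting press, fixed. Origin on the bench straight below the spindle; +x from its open front to its column. Base plate x -75 to 115, y -50 to 50, 12 mm high; on it a steel stage x -65 to 30, y -20 to 20, top 34 mm above the bench; column from x 55 back; head at 154 to 200 mm height, 40 mm wide, its round nose reaching forward to x -20 mm.
- nest (a point): Point on the stage top straight below the spindle, where the centre of the holder's underside belongs; axes as the press. Two brass pins, 7 mm diameter, 12 mm high, stand at x 23.6, y +-15.9 mm: a holder pushed in +x against both is centred. The head is 120 mm above the stage (a bush hangs 10 mm lower), so bring the holder in and out from the front, gripper leaning back some 40 degrees.
- spindle_tip (a point): Lower end of the plunger's spindle: a white tip of 7 mm diameter on a steel rod of 10 mm diameter that hangs below the head on the axis of the nest; 78 mm above the bench (44 mm above the stage) when up, 64 mm when pressed to the stop.
- knob_top (a point): Centre of the flat top of the plunger's black palm knob (32 mm diameter, flat part 24 mm), straight above the nest and 240 mm above the bench when up. It is pressed straight down.
- plunger (a joint): Travel of the spring plunger in m: 0 = up, 0.014 = down on its stop. The spring takes 2.5 N at the start of the travel and 6 N at the stop; with a holder in place the hand adds about 6 N over the last 2.3 mm. It springs back up when let go.
- done_felt: Green felt pad for finished work, fixed on the bench, 120 mm (its x) by 160 mm (its y), 4 mm thick; origin at the centre of its underside. The finished watch stands around y +47 mm on it; the free part is around x 0, y -42 mm.
- start_felt: Grey felt pad, fixed on the bench, 120 by 120 by 4 mm, on which the brass holder stands at the start; origin at the centre of its underside. The press opens roughly to the right (-y), and both felts lie on that side, nearer the robot; a gripper that leans back to the right (-y) clears everything on them.
- finished_center (a point): Centre (half-way up) of the finished watch's holder: blue cylinder 50 mm diameter, 26 mm high with a dark dial, standing on the green felt. Bystander.
- loupe: Loose black eyeglass loupe, 33 mm diameter, 30 mm high; origin at the centre of its underside. Bystander.
- gift_box: Loose dark grey gift box, standing open, 100 by 100 mm and about 142 mm high with its raised lid at its +x side; origin at the centre of its underside. Bystander.
- screwdriver: Loose small screwdriver with a red handle, 140 mm long, lying along its x. Bystander.
Mind the look-alikes: they are no part of the job. There is more than one size of the press; the job needs the larger. There is more than one size of the done_felt; the job needs the larger.

How it is judged (in metres and radians):
On the way, in this order (a step that is already met when the one before it is completed fails the run):
1. the holder stands on the press's stage against both pins, under the spindle (centre within 3 mm of the nest, upright) (horizontal distance between holder_center and nest below 0.003 m and z of holder_center in the frame of nest between 0.011 and 0.0155 m and angle between holder_center's own z axis and vertical below 0.06 rad), for 0.2 s.
2. the plunger is held down on its stop (within 1 mm) with the spindle on the hand's boss, and the hand is seated (value of joint plunger above 0.013 m and value of joint minute_hand above 0.0016 m and horizontal distance between spindle_tip and boss_top below 0.0035 m), for 0.2 s.
At the end, for the whole second after the job is handed in: The minute hand is seated (pushed down more than 1.6 mm), the plunger is back up (within 1 mm), and the brass holder stands at rest and upright on the green felt, wholly on it (its edge over the felt's edge by no more than 2 mm) (value of joint minute_hand above 0.0016 m and value of joint plunger below 0.001 m and x of holder_center in the frame of done_felt between -0.037 and 0.037 m and y of holder_center in the frame of done_felt between -0.057 and 0.057 m and z of holder_center in the frame of done_felt between 0.014 and 0.02 m and angle between holder_center's own z axis and vertical below 0.06 rad and linear speed of holder below 0.02 m/s); the robot touches nothing.
It fails at once if the fingers touch the minute hand (contact force between the fingers and minute_hand_c0 above 0.5 N).
It fails at once if the holder is tipped by more than 25 degrees (angle between holder_center's own z axis and vertical above 0.44 rad).
It fails at once if the holder is let fall from more than about 12 mm (moves faster than 0.5 m/s while the fingers do not touch it) (linear speed of holder above 0.5 m/s and contact force between the fingers and holder below 0.1 N).
It fails at once if the finished watch is moved by more than 15 mm or tipped (distance of finished_center from where it was at the start of the episode above 0.015 m or angle between finished_center's own z axis and vertical above 0.3 rad).
It fails at once if the loupe, gift box or screwdriver is moved by more than 30 mm (distance of any of loupe, gift_box, screwdriver from where it was at the start of the episode above 0.03 m).
It also fails if it takes over 70 s, if anything falls off the work surface, if the arm or the gripper's body presses on something with over 40 N, if the wrist force passes 120 N, or if a joint passes its speed limit or range.

## Working session

There is one attempt and no reset: what is moved stays moved. The work goes in short steps, Python scripts to look and compute and a shell command to move; the robot and the scene stay as the last step left them, time stands still between calls to the robot, and variables do not carry over. Pictures are saved under pics/ and viewed, at most 13 in all, crops included, and the job is handed in when it is done.

```bash
ls; mkdir -p pics; python3 - <<'E'
from rig import r
import cv2,numpy as np
for n in("scene","side"):
    im=r.grab_frame(n);cv2.imwrite(f"pics/{n}0.png",im[...,::-1]);c=r.camera_info(n)
    R=cv2.Rodrigues(np.array(c["rvec"],float))[0];print(n,c["K"],-R.T@np.array(c["tvec"]).ravel(),R[2])
print(r.camera_info("wrist"));print(r.sense())
a=cv2.imread("pics/scene0.png");b=cv2.imread("pics/side0.png")
E
```

```text
pics
scene [[393.07404624   0.         262.42603086]
 [  0.         393.07404624 196.37136078]
 [  0.           0.           1.        ]] [1309.30417333   21.43182365  941.44309175] [-0.63885551  0.0114407  -0.76924167]
side [[492.2952958    0.         246.8280448 ]
 [  0.         492.2952958  199.14674987]
 [  0.           0.           1.        ]] [  34.83320906 1203.46044405  959.01102634] [ 0.40509795 -0.75819217 -0.51092102]
{'K': array([[303.64241526,   0.        , 254.10476387],
       [  0.        , 303.64241526, 191.6883613 ],
       [  0.        ,   0.        ,   1.        ]]), 'mount': array([[-1.79707288e-05, -9.63225039e-01, -2.68695968e-01,
         6.87928892e+01],
       [ 9.99999785e-01,  1.58967209e-04, -6.36749119e-04,
        -6.12600826e-01],
       [ 6.56046543e-04, -2.68695922e-01,  9.63224829e-01,
        -1.41178948e+02],
       [ 0.00000000e+00,  0.00000000e+00,  0.00000000e+00,
         1.00000000e+00]])}
{'clock': 0.1, 'qpos': array([-1.17339485e+00,  3.53616161e-01,  1.63402521e+00,  8.83115671e-06,
        1.15519207e+00, -2.41766625e-03]), 'qvel': array([ 5.63933922e-04, -2.96447181e-03, -4.80656945e-04,  2.81213700e-03,
       -2.15195913e-03, -2.73347250e-05]), 'joint_efforts': array([-6.28818943e-04, -6.06357837e+01, -3.42819822e+01, -1.23398886e-04,
        4.06810781e-03, -2.13547230e-05]), 'eef_pos': array([ 243.11741008, -575.33554459,  230.62825431]), 'tcp_rot': array([-3.14035189e+00, -1.10747417e-05,  3.99815565e-01]), 'contact_force': array([ 0.12610362, -0.07322168,  0.20800138]), 'wrist_torque': array([ 0.00354814, -0.00231706,  0.02791303]), 'grasp_force': 0.0, 'opening': 0.999157387588862}
```

View pics/scene0.png

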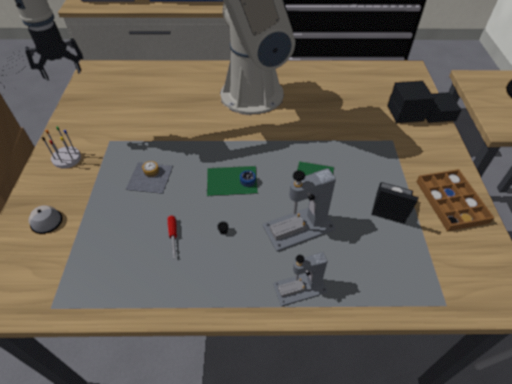

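View pics/side0.png

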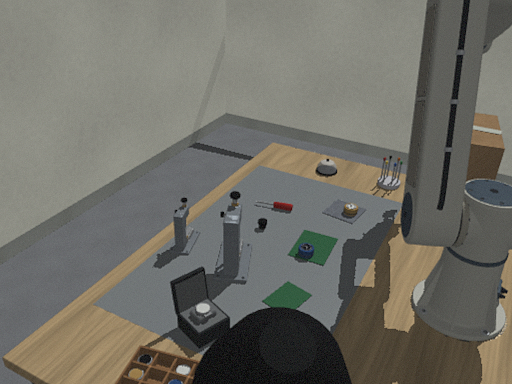

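The scene view shows the brass holder at about (150,168) and the large green felt at (232,181), with the finished watch at (249,180). The large press is at about (300,225) with its knob at (299,177), and the small press sits below it. Next I'll measure with masks and enlarge the views.

```bash
cat > h.py <<'E'
import cv2,numpy as np
from rig import r
from scipy.spatial.transform import Rotation as Ro
def cam(n,st=None):
    c=r.camera_info(n);K=np.array(c["K"])
    if n=="wrist":
        T=np.eye(4);T[:3,:3]=Ro.from_euler("xyz",st["tcp_rot"]).as_matrix();T[:3,3]=st["eef_pos"]
        T=T@c["mount"];return K,T[:3,:3].T,T[:3,3]
    R=cv2.Rodrigues(np.array(c["rvec"],float))[0];return K,R,-R.T@np.array(c["tvec"],float).ravel()
def ray(cm,u,v):
    K,R,C=cm;d=R.T@np.linalg.solve(K,[u,v,1]);return C,d/np.linalg.norm(d)
def onz(cm,u,v,z):
    C,d=ray(cm,u,v);return C+d*(z-C[2])/d[2]
def tri(rays):
    A=sum(np.eye(3)-np.outer(d,d) for C,d in rays);b=sum((np.eye(3)-np.outer(d,d))@C for C,d in rays);return np.linalg.solve(A,b)
def proj(cm,p):
    K,R,C=cm;q=K@(R@(np.asarray(p,float)-C));return q[:2]/q[2]
np.set_printoptions(precision=1,suppress=True)
E
python3 - <<'E'
from h import *
a=cv2.imread("pics/scene0.png");b=cv2.imread("pics/side0.png")
ca,cb=cam("scene"),cam("side")
for n,im,cm in(("scene",a,ca),("side",b,cb)):
    h=cv2.cvtColor(im,cv2.COLOR_BGR2HSV)
    for nm,lo,hi,z in(("green",(50,100,30),(80,255,160),4),("brass",(10,80,90),(30,255,255),20),("red",(0,180,80),(6,255,255),10),("blue",(105,100,40),(125,255,255),17)):
        m=cv2.inRange(h,lo,hi)
        for c in cv2.findContours(m,cv2.RETR_EXTERNAL,cv2.CHAIN_APPROX_NONE)[0]:
            (u,v),s,an=cv2.minAreaRect(c)
            if 20<cv2.contourArea(c)<3000:
                print(n,nm,np.r_[u,v],cv2.contourArea(c),onz(cm,u,v,z))
                if nm=="green": print([onz(cm,*p,4)[:2] for p in cv2.boxPoints(cv2.minAreaRect(c))])
A=cv2.resize(a[150:300,120:345],None,fx=3.5,fy=3.5,interpolation=cv2.INTER_CUBIC)
B=cv2.resize(b[180:300,160:370],None,fx=3.5,fy=3.5,interpolation=cv2.INTER_CUBIC)
cv2.imwrite("pics/A.png",A[:525]);cv2.imwrite("pics/B.png",B)
E
```

```text
scene green [231.6 180.5] 945.5 [464.2 -62.7   4. ]
[array([ 410.1, -146.6]), array([400.1,  12.7]), array([515.5,  16.9]), array([ 524.4, -133.5])]
scene green [314.9 169.8] 189.5 [417.7 209.    4. ]
[array([432.1, 149.6]), array([380.2, 158.5]), array([403.1, 269.4]), array([453.9, 257.8])]
scene brass [149.8 167.7] 26.5 [ 421.9 -328.1   20. ]
scene brass [244.  135.5] 158.5 [267.2 -26.6  20. ]
scene brass [140.5   6.5] 1552.5 [-708.7 -570.5   20. ]
scene red [171.6 225.4] 96.5 [ 643.9 -228.9   10. ]
scene blue [449.  191.5] 28.0 [524.2 614.2  17. ]
scene blue [247.5 178. ] 81.5 [465.4 -11.5  17. ]
side green [286.7 298.2] 700.5 [429.2 211.7   4. ]
[array([484.7, 254. ]), array([450.2, 107.4]), array([372.9, 168.8]), array([410.5, 304.4])]
side green [312.5 246.4] 952.5 [460.2 -57.7   4. ]
[array([510.4,  21.1]), array([ 551.3, -141.5]), array([ 407.4, -140.6]), array([379.1,  16.9])]
side brass [368.6 272.6] 216.0 [256.2   2.1  20. ]
side brass [494.  316.5] 1896.5 [-94.2  13.3  20. ]
side brass [401.4 280.9] 2968.0 [160.4  -9.3  20. ]
side brass [397.3 216.5] 32.0 [ 259.3 -357.5   20. ]
side brass [488.  138.9] 392.5 [   52.9 -1278.8    20. ]
side brass [487.  120.4] 272.0 [   84.4 -1539.2    20. ]
side blue [174.5 381.5] 26.0 [530.  609.6  17. ]
side blue [306.  250.5] 60.5 [464.1  -9.2  17. ]
```

View pics/A.png

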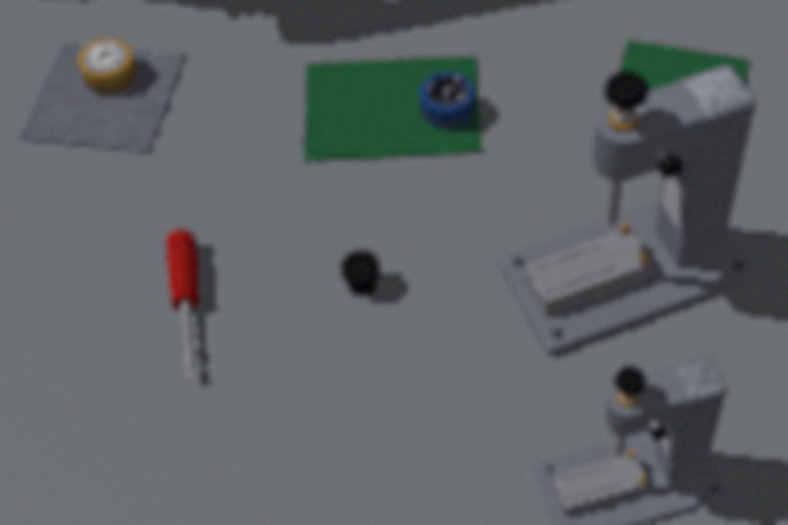

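View pics/B.png

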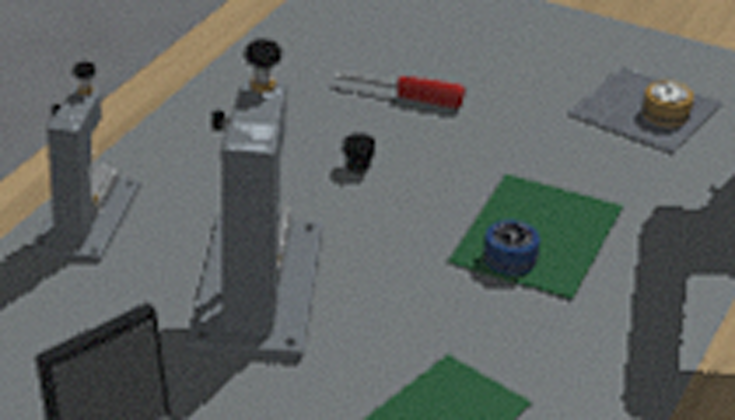

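The holder dial is at A(107,55) and B(668,92). The large press's knob is at A(627,86) and B(263,50), its stage spans A(524,270) to (645,262), and the base corners are at A(500,262) and (553,352). The finished watch stands at the +y end of the green felt. Now I'll triangulate these.

```bash
python3 - <<'E'
from h import *
ca,cb=cam("scene"),cam("side")
A=lambda u,v:(u/3.5+120-.36,v/3.5+150-.36)
B=lambda u,v:(u/3.5+160-.36,v/3.5+180-.36)
for n,p,q,z in(("dial",A(107,54),B(668,92),34),("knob",A(627,83),B(263,48),240),("fin",A(448,90),B(513,236),34)):
    print(n,tri([ray(ca,*p),ray(cb,*q)]),onz(ca,*p,z),onz(cb,*q,z))
S=[onz(ca,*A(*p),34) for p in((524,270),(633,236),(647,262),(548,306))]
print("stage",S)
P=[onz(ca,*A(*p),12) for p in((500,262),(553,354),(518,262),(558,332),(738,265))]
print("base",P)
a=cv2.imread("pics/scene0.png");g=cv2.cvtColor(a,cv2.COLOR_BGR2HSV)
print("spindle tip region", onz(ca,*A(613,222),78))
G=[onz(ca,*A(*p),4)[:2] for p in((306,63),(476,57),(482,152),(304,161))];print("green",G,np.mean(G,0))
print("loupe",onz(ca,*A(361,262),25),"gift",onz(ca,395,205,50),"grey",[onz(ca,*A(*p),4)[:2] for p in((65,42),(187,55),(151,152),(22,135))])
B1=[onz(cb,*B(*p),12) for p in((297,357),(321,225))];print("base side",B1)
E
```

```text
dial [ 422.5 -323.7   31.7] [ 423.8 -323.5   34. ] [ 421.7 -318.6   34. ]
knob [652.7 121.8 238. ] [654.1 121.3 240. ] [651.  125.4 240. ]
fin [465.1 -10.9  29.1] [469.7 -10.7  34. ] [462.8  -4.5  34. ]
stage [array([667.2,  53.4,  34. ]), array([633.5, 143.7,  34. ]), array([659.8, 153.2,  34. ]), array([702.1,  71.6,  34. ])]
base [array([643.5,  34.4,  12. ]), array([732.6,  75.3,  12. ]), array([643.6,  49.4,  12. ]), array([712.2,  80. ,  12. ]), array([647.5, 231.7,  12. ])]
spindle tip region [652.5 123.   78. ]
green [array([ 406.9, -145.9]), array([399.6,  14.2]), array([517.3,  19.7]), array([ 527.1, -138. ])] [462.7 -62.5]
loupe [652.3 -79.3  25. ] gift [603.1 419.4  50. ] grey [array([ 378.5, -377.5]), array([ 396.1, -259.2]), array([ 516.2, -274.9]), array([ 495.7, -393.6])]
base side [array([563.4, 217.2,  12. ]), array([635.2,  41.5,  12. ])]
```

```bash
cat >> h.py <<'E'
YP=np.radians(113.9)
def Rt(tilt,yawx,flip=1):
    # tool z leans so that it points down and along heading yawx; y horizontal. flip=1: tool x (camera) below/behind
    hx=np.array([np.cos(yawx),np.sin(yawx),0]);t=np.radians(tilt)
    z=np.sin(t)*hx-np.cos(t)*np.array([0,0,1.]);x=-flip*(np.cos(t)*hx+np.sin(t)*np.array([0,0,1.]))
    return np.c_[x,np.cross(z,x),z]
E
python3 - <<'E'
from h import *
Rz=lambda a:Ro.from_euler("z",a).as_matrix();Ry=lambda a:Ro.from_euler("y",a).as_matrix()
# q6 offset from start pose
q=r.sense()["qpos"];R0=Ro.from_euler("xyz",r.sense()["tcp_rot"]).as_matrix()
C=(Rz(q[0])@Ry(q[1]+q[2]+q[4])).T@R0;print(C)
for nm,(x,y) in(("press",(653,123)),("pick",(422,-322)),("felt",(463,-105))):
  for tilt in(40,45,50):
    for f in(1,-1):
      R=Rt(tilt,YP,f)@C.T
      W=np.array([x,y,0])-0*R[:,2];q1=np.arctan2(W[1]-150*R[1,2],W[0]-150*R[0,2])
      o=[]
      for q23 in(1.7,1.99,2.2):
        e=Ro.from_matrix(Ry(-q23)@Rz(-q1)@R).as_euler("ZYZ");o.append(e)
      print(nm,tilt,f,round(q1,2),np.array(o).round(2).tolist())
E
```

```text
[[ 0. -1. -0.]
 [ 1.  0.  0.]
 [-0. -0.  1.]]
press 40 1 0.05 [[0.65, 1.7, 2.78], [0.65, 1.47, 2.6], [0.67, 1.3, 2.47]]
press 40 -1 0.05 [[0.65, 1.7, -0.36], [0.65, 1.47, -0.54], [0.67, 1.3, -0.67]]
press 45 1 0.04 [[0.73, 1.74, 2.78], [0.72, 1.52, 2.59], [0.74, 1.37, 2.45]]
press 45 -1 0.04 [[0.73, 1.74, -0.36], [0.72, 1.52, -0.55], [0.74, 1.37, -0.69]]
press 50 1 0.03 [[0.81, 1.78, 2.79], [0.79, 1.58, 2.58], [0.8, 1.43, 2.43]]
press 50 -1 0.03 [[0.81, 1.78, -0.35], [0.79, 1.58, -0.56], [0.8, 1.43, -0.71]]
pick 40 1 -0.73 [[0.31, 2.07, 2.06], [0.28, 1.8, 1.97], [0.27, 1.59, 1.91]]
pick 40 -1 -0.73 [[0.31, 2.07, -1.08], [0.28, 1.8, -1.17], [0.27, 1.59, -1.23]]
pick 45 1 -0.73 [[0.35, 2.15, 2.08], [0.31, 1.88, 1.97], [0.29, 1.68, 1.91]]
pick 45 -1 -0.73 [[0.35, 2.15, -1.06], [0.31, 1.88, -1.17], [0.29, 1.68, -1.23]]
pick 50 1 -0.74 [[0.4, 2.23, 2.1], [0.34, 1.96, 1.98], [0.32, 1.76, 1.91]]
pick 50 -1 -0.74 [[0.4, 2.23, -1.04], [0.34, 1.96, -1.16], [0.32, 1.76, -1.23]]
felt 40 1 -0.37 [[0.51, 1.93, 2.42], [0.48, 1.67, 2.28], [0.47, 1.49, 2.18]]
felt 40 -1 -0.37 [[0.51, 1.93, -0.72], [0.48, 1.67, -0.86], [0.47, 1.49, -0.96]]
felt 45 1 -0.38 [[0.57, 1.99, 2.44], [0.53, 1.75, 2.28], [0.52, 1.56, 2.17]]
felt 45 -1 -0.38 [[0.57, 1.99, -0.71], [0.53, 1.75, -0.86], [0.52, 1.56, -0.97]]
felt 50 1 -0.39 [[0.64, 2.06, 2.46], [0.58, 1.82, 2.28], [0.56, 1.64, 2.17]]
felt 50 -1 -0.39 [[0.64, 2.06, -0.68], [0.58, 1.82, -0.86], [0.56, 1.64, -0.97]]
```

```bash
cat >> h.py <<'E'
def step(p,R):
    "shift/turn in move units from measured pose to TCP p, rotation R"
    s=r.sense();R0=Ro.from_euler("xyz",s["tcp_rot"]).as_matrix()
    t=R0.T@(np.asarray(p,float)-s["eef_pos"])/200;w=Ro.from_matrix(R0.T@R).as_rotvec()/np.pi
    print("row",[float(x) for x in np.r_[t,w].round(4)],"dist",np.round(np.linalg.norm(t)*200,1))
def tcp(G,R,back=0): return np.asarray(G,float)+R[:,2]*(19-back)
E
python3 - <<'E'
from h import *
R=Rt(45,YP);G=[422.5,-323,27]
print(tcp(G,R,120),tcp(G,R));step(tcp(G,R,120)+[0,0,40],R)
E
```

```text
[ 451.4 -388.3   98.4] [ 417.1 -310.7   13.6]
row [1.3235, -0.4554, 0.4616, 0.193, -0.1964, 0.4667] dist 294.8
```

```bash
python3 -m inch '[[[0.15,-0.05,0,0.193,-0.1964,0.4667],[0.3,-0.1,0,0.193,-0.1964,0.4667],[0.45,-0.15,0,0.193,-0.1964,0.4667],[0.6,-0.2,0,0.193,-0.1964,0.4667],[0.75,-0.25,0,0.193,-0.1964,0.4667],[0.9,-0.3,0,0.193,-0.1964,0.4667],[0.9,-0.3,0,0.193,-0.1964,0.4667],[0.9,-0.3,0,0.193,-0.1964,0.4667]]]' 1; python3 - <<'E'
from h import *
R=Rt(45,YP);G=[422.5,-323,27]
print(r.sense()["qpos"]);step(tcp(G,R,120)+[0,0,40],R)
E
```

```text
clock: 0.77
eef_pos: [387.6, -448.8, 231.1]
tcp_rot: [-2.966, 0.462, -0.433]
contact_force: [-0.1, 1.3, -0.2]
opening: 1.001
grasp_force: 0.0
[-0.9  0.6  1.4 -0.   1.7  1.2]
row [0.3521, -0.342, 0.4082, 0.0807, -0.0813, 0.1941] dist 127.7
```

```bash
python3 -m inch '[[[0.12,-0.11,0.13,0.0807,-0.0813,0.1941],[0.24,-0.23,0.27,0.0807,-0.0813,0.1941],[0.35,-0.34,0.41,0.0807,-0.0813,0.1941],[0.35,-0.34,0.41,0.0807,-0.0813,0.1941],[0.35,-0.34,0.41,0.0807,-0.0813,0.1941],[0.35,-0.34,0.41,0.0807,-0.0813,0.1941],[0.35,-0.34,0.41,0.0807,-0.0813,0.1941],[0.35,-0.34,0.41,0.0807,-0.0813,0.1941]]]' 1; python3 - <<'E'
from h import *
R=Rt(45,YP);G=[422.5,-323,27]
s=r.sense();print(s["qpos"]);step(tcp(G,R,120)+[0,0,40],R);im=r.grab_frame("wrist")[...,::-1].copy()
cv2.imwrite("pics/w1.png",im);print(proj(cam("wrist",s),[422.5,-323,34]))
E
```

```text
clock: 1.43
eef_pos: [448.6, -390.3, 137.7]
tcp_rot: [-3.137, 0.783, -1.148]
contact_force: [-0.9, -0.1, -0.1]
opening: 1.001
grasp_force: 0.0
[-0.8  0.8  1.3  0.2  1.8  1.8]
row [-0.0048, -0.017, -0.0002, -0.0001, -0.0007, 0.0013] dist 3.5
[251.3 161.5]
```

View pics/w1.png

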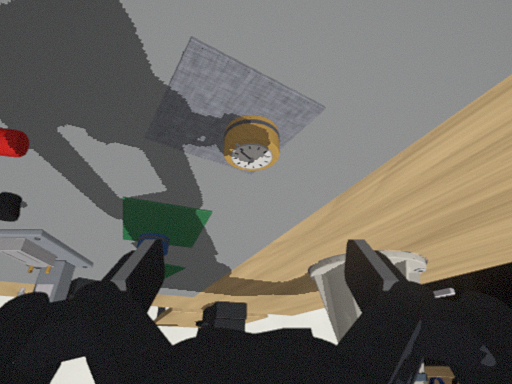

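The wrist view (upside down) shows the holder's dial at about (251,155), close to the predicted (251,161). I'll fit the dial and the brass body.

```bash
cat >> h.py <<'E'
def big(m,roi):
    k=np.zeros_like(m);x0,y0,x1,y1=roi;k[y0:y1,x0:x1]=m[y0:y1,x0:x1]
    return max(cv2.findContours(k,cv2.RETR_EXTERNAL,cv2.CHAIN_APPROX_NONE)[0],key=cv2.contourArea)
E
python3 - <<'E'
from h import *
im=cv2.imread("pics/w1.png");s=r.sense();cm=cam("wrist",s);h=cv2.cvtColor(im,cv2.COLOR_BGR2HSV)
w=cv2.convexHull(big(cv2.inRange(h,(0,0,150),(180,90,255)),(210,105,290,180)));b=cv2.convexHull(big(cv2.inRange(h,(8,110,60),(30,255,255)),(210,105,290,180)))
e=cv2.fitEllipse(w);print("dial",e,onz(cm,*e[0],31),onz(cm,*e[0],33));print(cv2.boundingRect(b),cv2.boundingRect(w))
x,y,ww,hh=cv2.boundingRect(b);print("diam est", np.linalg.norm(onz(cm,x,y+hh*.6,28)-onz(cm,x+ww,y+hh*.6,28)),onz(cm,x+ww/2,y+hh*.6,28))
E
```

```text
dial ((251.42782592773438, 156.08856201171875), (25.767393112182617, 41.29819869995117), 88.42815399169922) [ 424.1 -325.9   31. ] [ 425.2 -328.4   33. ]
(224, 123, 55, 48) (231, 149, 42, 20)
diam est 48.32382240203584 [ 424.9 -328.    28. ]
```

```bash
python3 - <<'E'
from h import *
R=Rt(45,YP);G=[423.3,-325.3,24]
step(tcp(G,R,60),R);print(tcp(G,R))
E
```

```text
row [0.1564, -0.0133, 0.446, -0.0, -0.0011, 0.0016] dist 94.6
[ 417.9 -313.    10.6]
```

```bash
python3 -m inch '[[[0.05,0,0.11,0,0,0],[0.1,-0.01,0.22,0,0,0],[0.156,-0.013,0.33,0,0,0],[0.156,-0.013,0.446,0,0,0],[0.156,-0.013,0.446,0,0,0],[0.156,-0.013,0.446,0,0,0]]]' 1; python3 - <<'E'
from h import *
R=Rt(45,YP);G=[423.3,-325.3,24]
step(tcp(G,R),R)
s=r.sense();im=r.grab_frame("wrist")[...,::-1].copy();cv2.imwrite("pics/w2.png",im);cm=cam("wrist",s);h=cv2.cvtColor(im,cv2.COLOR_BGR2HSV)
w=cv2.convexHull(big(cv2.inRange(h,(0,0,150),(180,90,255)),(180,80,330,260)))
e=cv2.fitEllipse(w);print("dial",e,onz(cm,*e[0],32),proj(cm,[423.3,-325.3,32]))
E
```

```text
clock: 1.98
eef_pos: [435.1, -351.0, 53.9]
tcp_rot: [-3.138, 0.783, -1.147]
contact_force: [0.2, -0.4, -0.6]
opening: 1.002
grasp_force: 0.0
row [0.0051, 0.0017, 0.3007, 0.0002, -0.0007, 0.0015] dist 60.1
dial ((320.847412109375, 221.91575622558594), (75.65214538574219, 293.6572570800781), 82.72905731201172) [ 392.2 -350.3   32. ] [255.9 228.3]
```

View pics/w2.png

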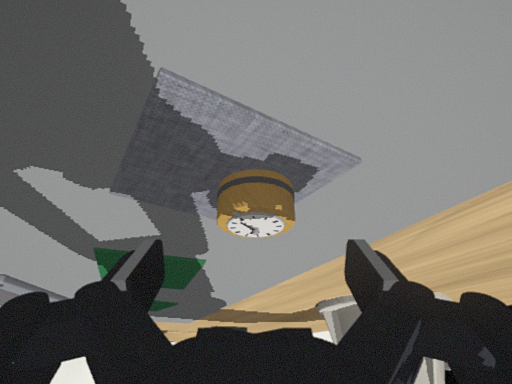

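The dial is at (256,226) against the predicted (256,228), midway between the fingers at 163 and 347. I'll advance and grip.

```bash
python3 -m inch '[[[0.003,0.001,0.08,0,0,0],[0.005,0.001,0.16,0,0,0],[0.005,0.001,0.24,0,0,0],[0.005,0.001,0.3,0,0,0],[0.005,0.001,0.3,0,0,0],[0.005,0.001,0.3,0,0,0]]]' 1 && python3 -m inch '[[[0,0,0,0,0,0],[0,0,0,0,0,0],[0,0,0,0,0,0],[0,0,0,0,0,0],[0,0,0,0,0,0],[0,0,0,0,0,0],[0,0,0,0,0,0],[0,0,0,0,0,0]]]' -1 30; python3 -m inch '[[[0,0,0,0,0,0],[0,0,0,0,0,0],[0,0,0,0,0,0],[0,0,0,0,0,0],[0,0,0,0,0,0],[0,0,0,0,0,0]]]'
```

```text
clock: 2.53
eef_pos: [418.7, -314.3, 10.9]
tcp_rot: [-3.137, 0.782, -1.149]
contact_force: [0.5, -0.4, 0.3]
opening: 1.002
grasp_force: 0.0
clock: 3.2
eef_pos: [418.6, -314.4, 10.8]
tcp_rot: [-3.137, 0.781, -1.149]
contact_force: [0.5, -3.1, 6.1]
opening: 0.576
grasp_force: 30.9
clock: 3.7
eef_pos: [418.6, -314.4, 10.8]
tcp_rot: [-3.137, 0.781, -1.149]
contact_force: [0.4, -3.9, 4.8]
opening: 0.575
grasp_force: 30.9
```

```bash
python3 -m inch '[[[-0.02,0,-0.02,0,0,0],[-0.06,0,-0.06,0,0,0],[-0.12,0,-0.12,0,0,0],[-0.19,0,-0.19,0,0,0],[-0.27,0,-0.27,0,0,0],[-0.35,0,-0.35,0,0,0],[-0.42,0,-0.42,0,0,0],[-0.42,0,-0.42,0,0,0]]]'; python3 - <<'E'
from h import *
R=Rt(45,YP);step([562,-154,120],R);step([705,6,90],R)
E
```

```text
clock: 4.37
eef_pos: [419.0, -314.7, 133.8]
tcp_rot: [-3.135, 0.777, -1.147]
contact_force: [0.7, -1.3, -3.0]
opening: 0.576
grasp_force: 31.4
row [-0.2644, -0.9793, 0.3635, -0.0008, -0.0025, 0.0014] dist 215.5
row [-0.4697, -1.9569, 0.7827, -0.0008, -0.0025, 0.0014] dist 431.9
```

```bash
python3 -m inch '[[[-0.025,-0.1,0.035,0,0,0],[-0.06,-0.22,0.08,0,0,0],[-0.1,-0.36,0.13,0,0,0],[-0.14,-0.5,0.18,0,0,0],[-0.18,-0.65,0.24,0,0,0],[-0.21,-0.78,0.29,0,0,0],[-0.24,-0.9,0.33,0,0,0],[-0.264,-0.98,0.363,0,-0.002,0.001]]]';python3 -m inch '[[[-0.025,-0.12,0.05,0,0,0],[-0.05,-0.25,0.1,0,0,0],[-0.085,-0.4,0.17,0,0,0],[-0.12,-0.55,0.24,0,0,0],[-0.15,-0.7,0.3,0,0,0],[-0.18,-0.83,0.36,0,0,0],[-0.2,-0.93,0.4,0,0,0],[-0.205,-0.97,0.42,0,0,0]]]'; python3 - <<'E'
from h import *
R=Rt(45,YP);step([705,6,90],R)
s=r.sense();print(s["qpos"]);im=r.grab_frame("wrist")[...,::-1].copy();cv2.imwrite("pics/w3.png",im)
cm=cam("wrist",s);n=np.array([653,123,0])
for p in([0,0,34],[0,0,78],[0,0,240],[-65,20,34],[-65,-20,34],[30,20,34],[-75,50,12],[-75,-50,12],[23.6,15.9,46],[23.6,-15.9,46]):
    print(p,proj(cm,n+[ -.405*p[0]-.914*p[1],.914*p[0]-.405*p[1],p[2]]))
E
```

```text
clock: 5.03
eef_pos: [562.0, -150.7, 115.3]
tcp_rot: [-3.141, 0.789, -1.153]
contact_force: [-0.6, 0.0, -1.4]
opening: 0.573
grasp_force: 31.5
clock: 5.7
eef_pos: [703.4, 9.1, 84.6]
tcp_rot: [-3.141, 0.79, -1.152]
contact_force: [-0.1, 0.0, -2.3]
opening: 0.572
grasp_force: 31.5
row [-0.0069, -0.0009, -0.0316, 0.0002, 0.0013, 0.0003] dist 6.5
[-0.3  0.9  1.2  0.6  1.6  2.3]
[0, 0, 34] [254.8 238.7]
[0, 0, 78] [254.8 286.3]
[0, 0, 240] [255.1 555.2]
[-65, 20, 34] [281.3 208.6]
[-65, -20, 34] [228.8 208.6]
[30, 20, 34] [274.  248.9]
[-75, 50, 12] [320.2 177.1]
[-75, -50, 12] [189.9 177.1]
[23.6, 15.9, 46] [270.7 258.4]
[23.6, -15.9, 46] [238.8 258.4]
```

View pics/w3.png

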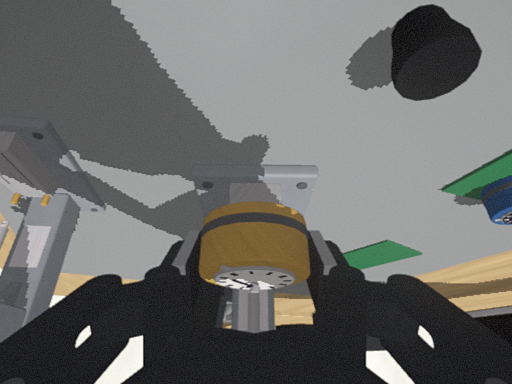

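The wrist view shows the base's front edge from about (193,170) to (318,170), centred near 255.5, against a predicted 190–320 centred on 255. The stage front is at x 230–280 and the holder is centred at x≈254.5, so the press estimate looks good. I'll refine the edges numerically.

```bash
python3 - <<'E'
from h import *
g=cv2.imread("pics/w3.png",0).astype(float);g=cv2.GaussianBlur(g,(3,3),0)
gx=np.diff(g,axis=1);gy=np.diff(g,axis=0)
for rows in((167,170),(172,176),(178,182),(186,191),(192,197),(198,203),(204,208),(298,303),(310,316)):
    p=gx[rows[0]:rows[1]].mean(0)[180:330];k=[(i+180.5,round(p[i],0)) for i in range(1,149) if abs(p[i])>5 and abs(p[i])>=max(abs(p[i-1]),abs(p[i+1]))];print(rows,k)
for c in((198,208),(212,224),(234,244),(246,256),(264,274),(286,298),(305,313)):
    p=gy[:,c[0]:c[1]].mean(1)[155:215];k=[(i+155.5,round(p[i],0)) for i in range(1,59) if abs(p[i])>5 and abs(p[i])>=max(abs(p[i-1]),abs(p[i+1]))];print("col",c,k)
E
```

```text
(167, 170) [(263.5, np.float64(15.0)), (317.5, np.float64(9.0))]
(172, 176) [(257.5, np.float64(7.0)), (263.5, np.float64(26.0))]
(178, 182) [(184.5, np.float64(-12.0)), (188.5, np.float64(-7.0)), (192.5, np.float64(-8.0)), (258.5, np.float64(15.0)), (262.5, np.float64(10.0))]
(186, 191) [(194.5, np.float64(-20.0)), (196.5, np.float64(6.0)), (199.5, np.float64(-6.0)), (203.5, np.float64(-7.0)), (229.5, np.float64(9.0)), (267.5, np.float64(9.0)), (269.5, np.float64(10.0)), (296.5, np.float64(-12.0)), (306.5, np.float64(9.0))]
(192, 197) [(183.5, np.float64(-9.0)), (186.5, np.float64(-5.0)), (197.5, np.float64(14.0)), (200.5, np.float64(-12.0)), (229.5, np.float64(9.0)), (270.5, np.float64(6.0)), (275.5, np.float64(10.0))]
(198, 203) [(229.5, np.float64(7.0)), (275.5, np.float64(6.0)), (278.5, np.float64(14.0))]
(204, 208) [(275.5, np.float64(9.0))]
(298, 303) [(219.5, np.float64(7.0)), (226.5, np.float64(11.0)), (238.5, np.float64(15.0)), (247.5, np.float64(-11.0)), (259.5, np.float64(12.0)), (267.5, np.float64(-16.0)), (273.5, np.float64(33.0)), (312.5, np.float64(-49.0))]
(310, 316)
[... 421 characters left out ...]
oat64(9.0)), (212.5, np.float64(-15.0))]
col (246, 256) [(182.5, np.float64(10.0)), (211.5, np.float64(-16.0))]
col (264, 274) [(163.5, np.float64(-19.0)), (166.5, np.float64(7.0)), (173.5, np.float64(11.0)), (176.5, np.float64(-7.0)), (182.5, np.float64(-6.0)), (187.5, np.float64(-6.0)), (192.5, np.float64(-7.0)), (212.5, np.float64(-15.0))]
col (286, 298) [(164.5, np.float64(-17.0)), (166.5, np.float64(8.0)), (173.5, np.float64(12.0)), (176.5, np.float64(-8.0)), (206.5, np.float64(-9.0)), (213.5, np.float64(-11.0))]
col (305, 313) [(164.5, np.float64(-19.0)), (166.5, np.float64(7.0)), (173.5, np.float64(11.0)), (177.5, np.float64(-8.0)), (182.5, np.float64(-5.0)), (187.5, np.float64(6.0))]
```

```bash
sed -i 's/^YP=.*/YP=np.radians(112.8);NP=np.array([654,123.5,0])/' h.py; cat >> h.py <<'E'
def pw(p):
    c,s=np.cos(YP),np.sin(YP);return NP+[c*p[0]-s*p[1],s*p[0]+c*p[1],p[2]]
E
python3 - <<'E'
from h import *
cm=cam("wrist",r.sense());print(r.sense()["eef_pos"])
for p in([-75,0,0],[-75,0,12],[-65,0,12],[-65,0,34],[-75,50,12],[-75,-50,12],[-65,20,20],[-65,-20,20],[0,5,70],[0,-5,70],[55,20,60],[55,-20,60]): print(p,proj(cm,pw(p)))
E
```

```text
[703.3   9.2  84.2]
[-75, 0, 0] [255.3 164.5]
[-75, 0, 12] [255.4 177.5]
[-65, 0, 12] [255.1 184.1]
[-65, 0, 34] [255.1 209. ]
[-75, 50, 12] [320.3 178.1]
[-75, -50, 12] [189.9 176.8]
[-65, 20, 20] [280.6 193.1]
[-65, -20, 20] [229.5 192.6]
[0, 5, 70] [259.1 277.5]
[0, -5, 70] [247.9 277.4]
[55, 20, 60] [271.3 280.5]
[55, -20, 60] [233.7 280.3]
```

```bash
cat >> h.py <<'E'
def ht(hx,zb): return pw([hx+11.9,0,zb+6.8])
E
python3 - <<'E'
from h import *
R=Rt(44.75,YP);step(ht(-100,38),R);step(ht(-6,38),R)
E
```

```text
row [0.0118, 0.0022, 0.2679, 0.0046, 0.0027, 0.0046] dist 53.6
row [-0.3191, -0.0075, 0.6016, 0.0046, 0.0027, 0.0046] dist 136.2
```

```bash
python3 -m inch '[[[0.003,0,0.06,0.001,0.001,0.001],[0.006,0.001,0.13,0.002,0.002,0.002],[0.01,0.002,0.2,0.004,0.003,0.004],[0.012,0.002,0.25,0.005,0.003,0.005],[0.012,0.002,0.268,0.005,0.003,0.005],[0.012,0.002,0.268,0.005,0.003,0.005]]]'; python3 - <<'E'
from h import *
R=Rt(44.75,YP);step(ht(-100,38),R);step(ht(-8,38),R)
E
```

```text
clock: 6.25
eef_pos: [686.4, 39.4, 45.1]
tcp_rot: [3.14, 0.781, -1.178]
contact_force: [0.1, -0.1, -1.9]
opening: 0.578
grasp_force: 31.6
row [-0.0059, -0.0137, 0.0082, -0.0006, -0.0001, -0.0011] dist 3.4
row [-0.3327, -0.0119, 0.3319, -0.0006, -0.0001, -0.0011] dist 94.0
```

```bash
python3 -m inch '[[[-0.06,-0.012,0.06,0,0,-0.001],[-0.11,-0.012,0.11,0,0,-0.001],[-0.16,-0.012,0.16,0,0,-0.001],[-0.21,-0.012,0.21,0,0,-0.001],[-0.26,-0.012,0.26,0,0,-0.001],[-0.3,-0.012,0.3,0,0,-0.001],[-0.333,-0.012,0.332,0,0,-0.001],[-0.333,-0.012,0.332,0,0,-0.001]]]'; python3 - <<'E'
from h import *
R=Rt(44.75,YP);step(ht(-8,38),R);step(ht(-3,36),R)
s=r.sense();im=r.grab_frame("wrist")[...,::-1].copy();cv2.imwrite("pics/w4.png",im);cm=cam("wrist",s)
for p in([0,0,78],[0,5,100],[0,-5,100],[-65,20,34],[-65,-20,34],[-75,50,12],[-75,-50,12]): print(p,proj(cm,pw(p)))
E
```

```text
clock: 6.92
eef_pos: [652.4, 129.5, 45.5]
tcp_rot: [-3.139, 0.78, -1.171]
contact_force: [-0.2, 0.1, -2.2]
opening: 0.578
grasp_force: 31.6
row [0.0103, 0.0042, -0.0055, -0.0004, -0.0002, 0.0005] dist 2.5
row [-0.0004, 0.0042, 0.0192, -0.0004, -0.0002, 0.0005] dist 3.9
[0, 0, 78] [257.7 313.3]
[0, 5, 100] [270.4 371.7]
[0, -5, 100] [245.5 371.7]
[-65, 20, 34] [321.1 138.7]
[-65, -20, 34] [197.5 138.6]
[-75, 50, 12] [410.5  67.3]
[-75, -50, 12] [108.2  66.9]
```

View pics/w4.png

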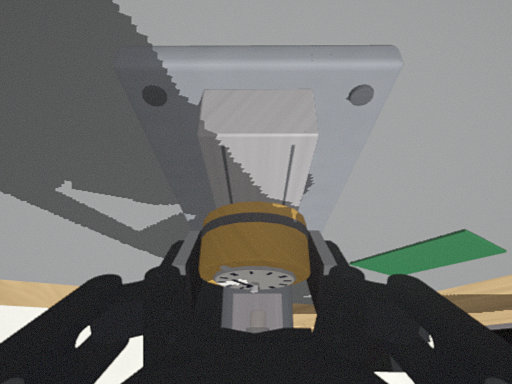

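The wrist view shows the spindle tip at about (258,315), the stage front edge spanning x 198–316, and the holder centred at 254.8. The holder therefore needs to move about 1 mm in +tool y; I'll lower it 2.5 mm and advance slightly.

```bash
python3 -m inch '[[[0.003,0.003,0.003,0,0,0],[0.006,0.0055,0.006,0,0,0],[0.009,0.0055,0.009,0,0,0],[0.009,0.0055,0.009,0,0,0]]]'; python3 -m inch '[[[-0.004,0,0.004,0,0,0],[-0.007,0,0.007,0,0,0],[-0.007,0,0.007,0,0,0],[-0.007,0,0.007,0,0,0]]]';python3 - <<'E'
from h import *
R=Rt(44.75,YP);step(ht(0,34),R)
E
```

```text
clock: 7.3
eef_pos: [652.6, 126.3, 42.3]
tcp_rot: [-3.138, 0.78, -1.173]
contact_force: [-0.4, -0.3, -2.2]
opening: 0.573
grasp_force: 31.6
clock: 7.63
eef_pos: [651.8, 128.8, 42.7]
tcp_rot: [-3.138, 0.78, -1.172]
contact_force: [-0.1, -0.6, -1.3]
opening: 0.574
grasp_force: 31.6
row [-0.0151, 0.0, 0.0284, -0.0009, -0.0005, 0.0002] dist 6.4
```

```bash
for i in 1 2; do python3 -m inch '[[[-0.0035,0,0.0035,0,0,0],[-0.007,0,0.007,0,0,0],[-0.007,0,0.007,0,0,0]]]'|egrep 'eef|contact'; done
```

```text
eef_pos: [650.9, 130.8, 42.7]
contact_force: [-0.4, -0.6, -1.8]
eef_pos: [650.1, 132.7, 42.7]
contact_force: [-0.1, -0.9, -2.3]
```

```bash
for i in 1 2 3; do python3 -m inch '[[[-0.0035,0,0.0035,0,0,0],[-0.005,0,0.005,0,0,0],[-0.005,0,0.005,0,0,0]]]'|egrep 'eef|contact'; done
```

```text
eef_pos: [650.0, 133.0, 42.7]
contact_force: [0.7, -4.5, -1.7]
eef_pos: [650.0, 133.2, 42.7]
contact_force: [1.8, -10.4, 0.4]
eef_pos: [650.0, 133.4, 42.7]
contact_force: [1.3, -17.5, 2.6]
```

```bash
python3 -m inch '[[[0.005,0.002,-0.005,0,0,0],[0.008,0.003,-0.008,0,0,0],[0.008,0.003,-0.008,0,0,0]]]'|egrep 'eef|contact'; for i in 1 2 3; do python3 -m inch '[[[0.0018,0,0.0018,0,0,0],[0.0036,0,0.0036,0,0,0],[0.0036,0,0.0036,0,0,0]]]'|egrep 'eef|contact'; done
```

```text
eef_pos: [649.5, 133.1, 42.7]
contact_force: [1.5, -7.0, 0.2]
eef_pos: [649.5, 133.1, 42.1]
contact_force: [1.2, -7.6, 1.8]
eef_pos: [649.5, 133.2, 41.1]
contact_force: [1.0, -8.2, 2.8]
eef_pos: [649.5, 133.2, 40.8]
contact_force: [-0.2, -9.9, 5.9]
```

```bash
python3 -m inch '[[[0,0,0,0,0,0],[0,0,0,0,0,0],[0,0,0,0,0,0],[0,0,0,0,0,0],[0,0,0,0,0,0],[0,0,0,0,0,0]]]' 0.6|egrep 'eef|contact|open';python3 -m inch '[[[0.005,0,-0.03,0,0,0],[0.005,0,-0.08,0,0,0],[0.005,0,-0.15,0,0,0],[0.005,0,-0.25,0,0,0],[0.005,0,-0.35,0,0,0],[0.005,0,-0.45,0,0,0],[0.005,0,-0.45,0,0,0],[0.005,0,-0.45,0,0,0]]]' 1; python3 - <<'E'
from h import *
s=r.sense();im=r.grab_frame("wrist")[...,::-1].copy();cv2.imwrite("pics/w5.png",im);cm=cam("wrist",s)
for p in([0,0,34],[0,0,66],[0,0,78],[0,5,100],[0,-5,100],[-65,20,34],[-65,-20,34]): print(p,proj(cm,pw(p)))
sc=r.grab_frame("scene")[...,::-1];cv2.imwrite("pics/s5.png",sc)
v=np.hstack([cv2.resize(im[130:330,155:355],(400,400)),cv2.resize(sc[165:245,255:335],(400,400),interpolation=cv2.INTER_CUBIC)]);cv2.imwrite("pics/v5.png",v)
E
```

```text
eef_pos: [648.8, 134.3, 39.5]
contact_force: [0.4, -0.2, 0.8]
opening: 0.799
clock: 11.05
eef_pos: [674.6, 73.7, 104.1]
tcp_rot: [-3.135, 0.778, -1.171]
contact_force: [-0.6, -0.2, -1.3]
opening: 0.999
grasp_force: 0.0
[0, 0, 34] [255.4 183.9]
[0, 0, 66] [255.3 221.7]
[0, 0, 78] [255.2 237.3]
[0, 5, 100] [262.6 268.3]
[0, -5, 100] [247.7 268.2]
[-65, 20, 34] [289.2 126.9]
[-65, -20, 34] [221.6 126.8]
```

View pics/v5.png

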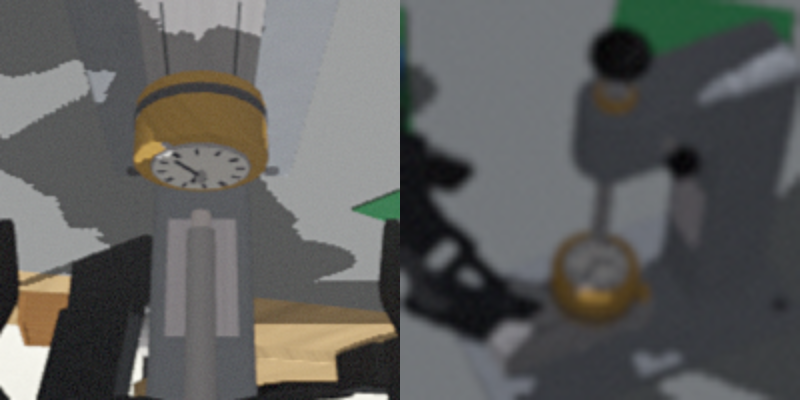

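The crop shows the holder on the stage with its boss at crop x≈200 under the spindle at x≈201, so the lateral fit is good and it rests against the pins. Next is the knob: retreat, rise, shut the fingers and turn upright.

```bash
python3 -m inch '[[[0.1,0,-0.1,0,0,0],[0.2,0,-0.2,0,0,0],[0.2,0,-0.35,0,0,0],[0.1,0,-0.5,0,0,0],[0,0,-0.6,0,0,0],[-0.1,0,-0.7,0,0,0],[-0.25,0,-0.8,0,0,0],[-0.46,0,-0.95,0,0,0]]]' -1|egrep 'eef|rot|open'; python3 - <<'E'
from h import *
R=Rt(0,np.radians(150));step([653.7,122.3,275],R);print(r.sense()["qpos"])
E
```

```text
eef_pos: [698.7, 11.2, 291.5]
tcp_rot: [3.139, 0.782, -1.176]
opening: -0.003
row [-0.367, -0.0071, 0.4811, -0.0805, 0.2402, -0.1965] dist 121.0
[-0.3  0.7  1.2  0.6  1.8  2.5]
```

```bash
python3 -m inch '[[[-0.02,0,-0.02,-0.0805,0.2402,-0.1965],[-0.05,0,-0.05,-0.0805,0.2402,-0.1965],[-0.05,0,-0.05,-0.0805,0.2402,-0.1965],[-0.05,0,-0.05,-0.0805,0.2402,-0.1965],[-0.05,0,-0.05,-0.0805,0.2402,-0.1965],[-0.05,0,-0.05,-0.0805,0.2402,-0.1965],[-0.05,0,-0.05,-0.0805,0.2402,-0.1965],[-0.05,0,-0.05,-0.0805,0.2402,-0.1965]]]'|egrep 'eef|rot|open'; python3 - <<'E'
from h import *
R=Rt(0,np.radians(150));step([653.7,122.3,275],R);print(r.sense()["qpos"])
E
```

```text
eef_pos: [699.7, 11.5, 306.5]
tcp_rot: [-3.14, -0.003, -0.523]
opening: -0.003
row [-0.4764, -0.365, 0.1566, -0.0005, -0.0009, 0.0003] dist 124.0
[0.  0.4 1.4 0.  1.3 2.1]
```

```bash
python3 -m inch '[[[-0.08,-0.06,0,0,0,0],[-0.17,-0.13,0,0,0,0],[-0.26,-0.2,0,0,0,0],[-0.34,-0.26,0,0,0,0],[-0.42,-0.32,0,0,0,0],[-0.476,-0.365,0.08,0,0,0],[-0.476,-0.365,0.157,0,0,0],[-0.476,-0.365,0.157,0,0,0]]]'|egrep 'eef|rot|contact'; python3 - <<'E'
from h import *
R=Rt(0,np.radians(150));step([653.7,122.3,242],R)
im=r.grab_frame("scene")[...,::-1];sd=r.grab_frame("side")[...,::-1]
p=proj(cam("scene"),r.sense()["eef_pos"]).astype(int);q=proj(cam("side"),r.sense()["eef_pos"]).astype(int)
f=lambda a,c:cv2.resize(a[c[1]-40:c[1]+40,c[0]-40:c[0]+40],(400,400),interpolation=cv2.INTER_CUBIC)
cv2.imwrite("pics/k.png",np.hstack([f(im,p),f(sd,q)]))
E
```

```text
eef_pos: [651.7, 122.9, 271.8]
tcp_rot: [3.141, 0.006, -0.526]
contact_force: [0.2, -1.1, -0.8]
row [0.0109, -0.0027, 0.1488, 0.0002, 0.0018, -0.0007] dist 29.9
```

View pics/k.png

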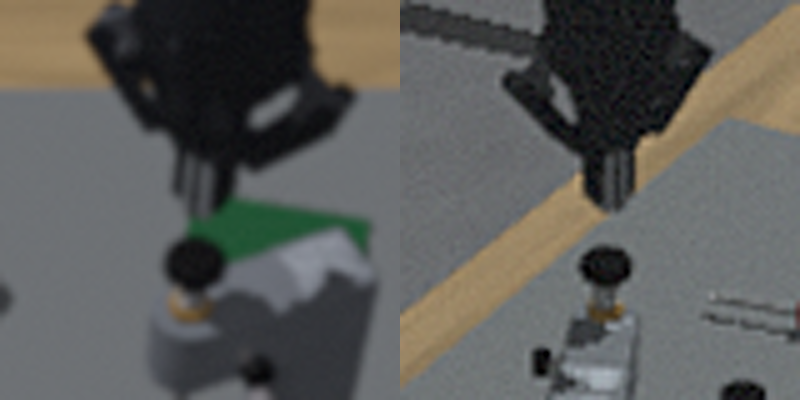

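The fingertips sit almost over the knob, about 3–4 mm off in +x; I'll correct that and descend.

```bash
python3 -m inch '[[[0.01,-0.003,0.03,0,0,0],[0.018,-0.005,0.07,0,0.002,0],[0.018,-0.005,0.11,0,0.002,0],[0.018,-0.005,0.135,0,0.002,0],[0.018,-0.005,0.135,0,0.002,0]]]'|egrep 'eef|contact'; for i in 1 2 3; do python3 -m inch '[[[0,0,0.01,0,0,0],[0,0,0.02,0,0,0],[0,0,0.02,0,0,0]]]'|egrep 'eef|contact';done
```

```text
eef_pos: [657.4, 120.3, 247.2]
contact_force: [-0.0, -0.4, -0.2]
eef_pos: [658.2, 120.6, 244.8]
contact_force: [0.1, -0.2, -1.0]
eef_pos: [658.1, 120.7, 240.6]
contact_force: [-0.1, -0.9, -0.9]
eef_pos: [658.3, 120.7, 236.8]
contact_force: [-0.6, -0.0, 3.6]
```

```bash
for i in 1 2 3; do python3 -m inch '[[[0,0,0.01,0,0,0],[0,0,0.015,0,0,0],[0,0,0.015,0,0,0]]]'|egrep 'eef|contact';done
```

```text
eef_pos: [658.4, 120.7, 233.9]
contact_force: [-0.9, -0.2, 3.3]
eef_pos: [658.4, 120.7, 230.8]
contact_force: [-1.2, -0.9, 3.8]
eef_pos: [658.4, 120.7, 228.2]
contact_force: [-1.8, 0.1, 6.5]
```

```bash
for i in 1 2 3 4; do python3 -m inch '[[[0,0,0.005,0,0,0],[0,0,0.008,0,0,0],[0,0,0.008,0,0,0]]]'|egrep 'eef|contact';done
```

```text
eef_pos: [658.4, 120.7, 227.2]
contact_force: [-4.6, -0.2, 9.7]
eef_pos: [658.4, 120.7, 226.0]
contact_force: [-4.4, -0.1, 12.9]
eef_pos: [658.6, 120.7, 225.9]
contact_force: [-7.7, -1.9, 22.4]
eef_pos: [658.7, 120.8, 225.8]
contact_force: [-11.4, -2.1, 31.8]
```

The travel stops dead at 226 mm with the force climbing steeply, so the plunger is on its stop. Hold, then release.

```bash
python3 -m inch '[[[0,0,0,0,0,0],[0,0,0,0,0,0],[0,0,0,0,0,0],[0,0,0,0,0,0],[0,0,0,0,0,0],[0,0,0,0,0,0]]]'|egrep 'eef|contact'; python3 -m inch '[[[0,0,-0.02,0,0,0],[0,0,-0.04,0,0,0],[0,0,-0.07,0,0,0],[0,0,-0.11,0,0,0],[0,0,-0.16,0,0,0],[0,0,-0.24,0,0,0],[0,0,-0.32,0,0,0],[0,0,-0.4,0,0,0]]]'|egrep 'eef|contact'
python3 - <<'E'
from h import *
R=Rt(44.75,YP);G=ht(-3.5,34.5)
step(G-R[:,2]*90+[0,0,195]-70*np.array([np.cos(YP),np.sin(YP),0]),R);step(G-R[:,2]*90,R)
E
```

```text
eef_pos: [658.7, 120.8, 225.8]
contact_force: [-12.5, -1.7, 32.0]
eef_pos: [657.5, 120.6, 302.2]
contact_force: [0.5, -0.4, -1.0]
row [0.4769, 0.3719, 0.0115, 0.0788, -0.241, 0.1951] dist 121.0
row [0.1923, 0.1642, 0.9857, 0.0788, -0.241, 0.1951] dist 203.5
```

```bash
python3 -m inch '[[[0.1,0.08,0,0,0,0],[0.2,0.16,0,0,0,0],[0.3,0.24,0,0,0,0],[0.4,0.31,0,0,0,0],[0.477,0.372,0,0,0,0],[0.477,0.372,0,0,0,0]]]' |egrep 'eef|rot'; python3 -m inch '[[[0,0,0,0.079,-0.241,0.195],[0,0,0,0.079,-0.241,0.195],[0,0,0,0.079,-0.241,0.195],[0,0,0,0.079,-0.241,0.195],[0,0,0,0.079,-0.241,0.195],[0,0,0,0.079,-0.241,0.195],[0,0,0,0.079,-0.241,0.195],[0,0,0,0.079,-0.241,0.195]]]' 1 |egrep 'eef|rot|open'
python3 - <<'E'
from h import *
R=Rt(44.75,YP);G=np.array([649.6,133.2,41.2]);h=np.array([np.cos(YP),np.sin(YP),0])
step(G-R[:,2]*90-70*h+[0,0,10],R);step(G-R[:,2]*90,R)
E
```

```text
eef_pos: [703.5, 4.7, 301.7]
tcp_rot: [-3.14, -0.006, -0.531]
eef_pos: [703.0, 8.6, 302.4]
tcp_rot: [-3.14, 0.782, -1.171]
opening: 0.995
row [0.652, 0.0062, 0.6721, -0.0002, 0.0002, 0.0004] dist 187.3
row [0.4389, 0.0061, 0.9541, -0.0002, 0.0002, 0.0004] dist 210.1
```

```bash
python3 -m inch '[[[0.08,0,0.08,0,0,0],[0.2,0,0.2,0,0,0],[0.33,0.003,0.33,0,0,0],[0.46,0.006,0.46,0,0,0],[0.57,0.006,0.59,0,0,0],[0.652,0.006,0.672,0,0,0],[0.652,0.006,0.672,0,0,0]]]' |egrep 'eef|rot'; python3 - <<'E'
from h import *
R=Rt(44.75,YP);G=np.array([649.6,133.2,41.2])
step(G-R[:,2]*70,R);step(G,R);s=r.sense()
im=r.grab_frame("wrist")[...,::-1].copy();cv2.imwrite("pics/w6.png",im);cm=cam("wrist",s)
print(proj(cm,pw([0,0,64])),proj(cm,pw([0,0,78])))
E
```

```text
eef_pos: [698.4, 10.4, 108.9]
tcp_rot: [3.134, 0.782, -1.174]
row [-0.2305, -0.0149, 0.3556, 0.002, 0.0003, -0.0002] dist 84.8
row [-0.2302, -0.0171, 0.7056, 0.002, 0.0003, -0.0002] dist 148.5
[251.1 244.4] [251.1 259.1]
```

View pics/w6.png

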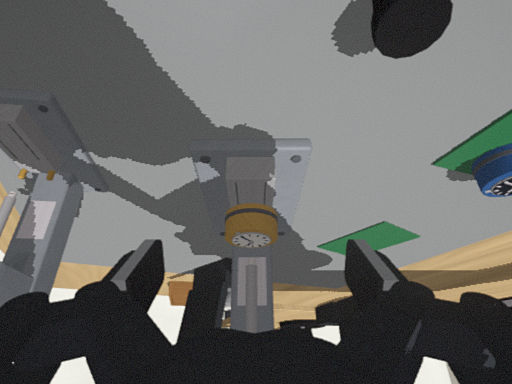

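The holder stands upright at (251,240) under the raised spindle at x≈251, as predicted. I'll go in and grip it.

```bash
python3 -m inch '[[[-0.06,-0.005,0.09,0.002,0,0],[-0.12,-0.01,0.18,0.002,0,0],[-0.18,-0.015,0.27,0.002,0,0],[-0.23,-0.015,0.355,0.002,0,0],[-0.23,-0.015,0.355,0.002,0,0],[-0.23,-0.015,0.355,0.002,0,0]]]' |egrep 'eef|rot'; python3 - <<'E'
from h import *
R=Rt(44.75,YP);G=np.array([649.6,133.2,41.2]);step(G,R)
E
```

```text
eef_pos: [672.8, 87.4, 98.6]
tcp_rot: [-3.128, 0.776, -1.163]
row [0.0185, 0.0208, 0.3841, -0.002, -0.0015, 0.0022] dist 77.0
```

```bash
python3 -m inch '[[[0,0,0,0,0,0],[0,0,0,0,0,0],[0,0,0,0,0,0]]]' |egrep 'eef|rot'; python3 - <<'E'
from h import *
R=Rt(44.75,YP);G=np.array([649.6,133.2,41.2]);step(G,R)
E
```

```text
eef_pos: [673.0, 85.6, 97.0]
tcp_rot: [-3.13, 0.776, -1.167]
row [0.0066, 0.0187, 0.3848, -0.0024, -0.0015, 0.0014] dist 77.1
```

```bash
python3 -m inch '[[[0.003,0.01,0.05,-0.002,-0.001,0.001],[0.006,0.018,0.1,-0.002,-0.001,0.001],[0.006,0.018,0.15,-0.002,-0.001,0.001],[0.006,0.018,0.15,-0.002,-0.001,0.001],[0.006,0.018,0.15,-0.002,-0.001,0.001]]]' |egrep 'eef|rot'; python3 - <<'E'
from h import *
R=Rt(44.75,YP);G=np.array([649.6,133.2,41.2]);step(G,R)
E
```

```text
eef_pos: [660.2, 104.5, 73.0]
tcp_rot: [3.14, 0.782, -1.172]
row [0.0035, -0.0071, 0.2206, 0.0006, 0.0002, 0.0001] dist 44.2
```

```bash
python3 -m inch '[[[0.001,-0.003,0.05,0,0,0],[0.001,-0.006,0.1,0,0,0],[0.001,-0.006,0.15,0,0,0],[0.001,-0.006,0.2,0,0,0],[0.001,-0.006,0.215,0,0,0],[0.001,-0.006,0.215,0,0,0],[0.001,-0.006,0.215,0,0,0],[0.001,-0.006,0.215,0,0,0]]]' |egrep 'eef|rot|contact'; python3 - <<'E'
from h import *
R=Rt(44.75,YP);G=np.array([649.6,133.2,41.2]);step(G,R)
E
```

```text
eef_pos: [651.0, 131.8, 43.6]
tcp_rot: [-3.14, 0.78, -1.171]
contact_force: [-0.0, 0.4, -0.0]
row [0.0019, 0.0038, 0.0148, -0.0001, -0.0003, 0.0004] dist 3.1
```

```bash
python3 -m inch '[[[0.001,0.004,0.01,0,0,0],[0.001,0.004,0.012,0,0,0],[0.001,0.004,0.012,0,0,0]]]' |egrep 'eef|rot|contact'; python3 -m inch '[[[0,0,0,0,0,0],[0,0,0,0,0,0],[0,0,0,0,0,0],[0,0,0,0,0,0],[0,0,0,0,0,0],[0,0,0,0,0,0],[0,0,0,0,0,0],[0,0,0,0,0,0]]]' -1 30; python3 -m inch '[[[-0.0035,0,-0.0035,0,0,0],[-0.01,0,-0.01,0,0,0],[-0.012,0,-0.012,0,0,0]]]'
```

```text
eef_pos: [649.3, 133.0, 41.5]
tcp_rot: [-3.141, 0.78, -1.172]
contact_force: [-0.4, -0.4, -0.2]
clock: 21.88
eef_pos: [649.4, 133.0, 41.6]
tcp_rot: [-3.14, 0.78, -1.171]
contact_force: [-0.2, -2.2, 3.8]
opening: 0.573
grasp_force: 31.0
clock: 22.13
eef_pos: [649.3, 133.0, 44.5]
tcp_rot: [-3.141, 0.78, -1.172]
contact_force: [0.7, -0.5, -3.0]
opening: 0.571
grasp_force: 31.2
```

```bash
python3 -m inch '[[[0.03,0,-0.03,0,0,0],[0.09,0,-0.09,0,0,0],[0.16,0,-0.16,0,0,0],[0.24,0,-0.24,0,0,0],[0.32,0,-0.33,0,0,0],[0.38,0,-0.42,0,0,0],[0.4,0,-0.52,0,0,0],[0.4,0,-0.62,0,0,0]]]' |egrep 'eef|contact|grasp'; python3 - <<'E'
from h import *
# green felt frame from scene corners
G=np.array([[406.9,-145.9],[399.6,14.2],[517.3,19.7],[527.1,-138.]])
yv=(G[1]+G[2]-G[0]-G[3]);yv/=np.linalg.norm(yv);print(yv,G.mean(0)-42*yv,G.mean(0)-38*yv)
R=Rt(44.75,YP);h=np.array([np.cos(YP),np.sin(YP),0])
T=np.r_[G.mean(0)-42*yv,0]+h*11.9
step(np.r_[T[:2],115],R);step(np.r_[T[:2],10.8],R);print(T)
E
```

```text
eef_pos: [705.2, -2.7, 75.6]
contact_force: [0.6, -0.3, -1.6]
grasp_force: 31.4
[-0.1  1. ] [ 465.  -104.4] [ 464.8 -100.4]
row [-0.1765, 1.3047, -0.0997, 0.0002, -0.0, -0.0005] dist 264.1
row [0.1902, 1.304, 0.2703, 0.0002, -0.0, -0.0005] dist 269.0
[460.4 -93.5   0. ]
```

```bash
python3 -m inch '[[[-0.03,0.06,-0.03,0,0,0],[-0.07,0.16,-0.06,0,0,0],[-0.1,0.28,-0.08,0,0,0],[-0.13,0.42,-0.09,0,0,0],[-0.15,0.56,-0.1,0,0,0],[-0.17,0.7,-0.1,0,0,0],[-0.176,0.82,-0.1,0,0,0],[-0.176,0.9,-0.1,0,0,0]]]' |egrep 'eef|contact|grasp';python3 -m inch '[[[0,0.08,0,0,0,0],[0,0.18,0,0,0,0],[0,0.28,0,0,0,0],[0,0.36,0,0,0,0],[0,0.4,0,0,0,0],[0,0.404,0,0,0,0],[0,0.404,0,0,0,0],[0,0.404,0,0,0,0]]]' |egrep 'eef|contact|grasp'; python3 - <<'E'
from h import *
R=Rt(44.75,YP);s=r.sense();cm=cam("wrist",s)
im=r.grab_frame("wrist")[...,::-1].copy();cv2.imwrite("pics/w7.png",im);h=cv2.cvtColor(im,cv2.COLOR_BGR2HSV)
sc=r.grab_frame("scene")[...,::-1].copy();cv2.imwrite("pics/s7.png",sc)
m=cv2.inRange(h,(50,100,30),(80,255,160));ps=[onz(cm,*p[0],4) for p in cv2.approxPolyDP(big(m,(0,0,512,384)),6,True)];print("felt",np.array(ps)[:,:2])
b=big(cv2.inRange(h,(105,100,30),(125,255,255)),(0,0,512,384));print("fin",cv2.boundingRect(b),proj(cm,[465,-9,20]))
T=[460,-92,115];step(T,R);step([460,-92,13.5],R)
E
```

```text
eef_pos: [533.2, -61.4, 115.9]
contact_force: [0.3, 0.1, -2.4]
grasp_force: 31.5
eef_pos: [461.6, -91.0, 115.5]
contact_force: [0.5, 0.9, -2.2]
grasp_force: 31.5
felt [[ 524.1 -130.6]
 [ 514.5   18.4]
 [ 489.1   16.4]
 [ 490.1  -21.6]
 [ 471.   -36.6]
 [ 445.6  -25.4]
 [ 431.    12.7]
 [ 399.4   11.7]
 [ 409.1 -145.9]
 [ 500.3 -140.7]]
fin (185, 146, 57, 46) [215.3 170.9]
row [0.0039, 0.0091, -0.0008, 0.0001, -0.0003, 0.0006] dist 2.0
row [0.3608, 0.0097, 0.36, 0.0001, -0.0003, 0.0006] dist 102.0
```

```bash
python3 -m inch '[[[0.05,0.005,0.05,0,0,0],[0.11,0.009,0.11,0,0,0],[0.18,0.009,0.18,0,0,0],[0.25,0.009,0.25,0,0,0],[0.3,0.009,0.3,0,0,0],[0.33,0.009,0.33,0,0,0],[0.35,0.009,0.35,0,0,0],[0.35,0.009,0.35,0,0,0]]]' |egrep 'eef|contact|grasp'; for i in 1 2 3; do python3 -m inch '[[[0.002,0,0.002,0,0,0],[0.0045,0,0.0045,0,0,0],[0.0045,0,0.0045,0,0,0]]]' |egrep 'eef|contact'; done
```

```text
eef_pos: [458.9, -91.7, 15.5]
contact_force: [-0.6, 0.6, -2.5]
grasp_force: 31.5
eef_pos: [459.6, -92.2, 15.8]
contact_force: [0.1, 0.1, -1.9]
eef_pos: [459.3, -92.1, 14.1]
contact_force: [-0.2, -0.3, -2.4]
eef_pos: [459.1, -92.0, 12.6]
contact_force: [-0.4, 0.6, -2.4]
```

```bash
for i in 1 2; do python3 -m inch '[[[0.002,0,0.002,0,0,0],[0.003,0,0.003,0,0,0],[0.003,0,0.003,0,0,0],[0.003,0,0.003,0,0,0]]]' |egrep 'eef|contact'; done
```

```text
eef_pos: [459.2, -92.0, 11.8]
contact_force: [0.6, 0.2, -1.9]
eef_pos: [459.2, -92.0, 11.6]
contact_force: [-0.8, -0.9, 4.5]
```

Contact with the felt. Open, retreat and check.

```bash
python3 -m inch '[[[0,0,0,0,0,0],[0,0,0,0,0,0],[0,0,0,0,0,0],[0,0,0,0,0,0],[0,0,0,0,0,0],[0,0,0,0,0,0],[0,0,0,0,0,0]]]' 1|egrep 'contact|open';python3 -m inch '[[[0,0,-0.03,0,0,0],[0,0,-0.08,0,0,0],[0,0,-0.15,0,0,0],[0,0,-0.25,0,0,0],[0,0,-0.35,0,0,0],[0,0,-0.45,0,0,0],[0,0,-0.55,0,0,0],[0,0,-0.55,0,0,0]]]' |egrep 'eef|contact|open';python3 -m inch '[[[0,0,0,0,0,0],[0,0,0,0,0,0],[0,0,0,0,0,0],[0,0,0,0,0,0]]]' |egrep 'eef|contact|open'; python3 - <<'E'
from h import *
s=r.sense();cm=cam("wrist",s);im=r.grab_frame("wrist")[...,::-1].copy();h=cv2.cvtColor(im,cv2.COLOR_BGR2HSV)
b=big(cv2.inRange(h,(8,110,60),(30,255,255)),(200,90,310,250));w=cv2.convexHull(big(cv2.inRange(h,(0,0,130),(180,90,255)),(200,90,310,250)))
e=cv2.fitEllipse(w);print("brass",cv2.boundingRect(b),"dial",e,onz(cm,*e[0],33),proj(cm,[464,-103,33]))
f=big(cv2.inRange(h,(105,100,30),(125,255,255)),(0,0,512,384));x,y,ww,hh=cv2.boundingRect(f);print("fin",(x,y,ww,hh),proj(cm,[465,-9,20]))
for n in("scene","side"):
    i0=cv2.imread(f"pics/{n}0.png").astype(int);i1=r.grab_frame(n)[...,::-1].copy();cv2.imwrite(f"pics/{n}9.png",i1)
    hh=cv2.cvtColor(i1,cv2.COLOR_BGR2HSV);c=cam(n);roi=(200,150,280,215) if n=="scene" else (280,220,345,275)
    for nm,lo,hi,z in(("blue",(105,100,40),(125,255,255),17),("brass",(10,80,90),(30,255,255),20)):
        q=cv2.boundingRect(big(cv2.inRange(hh,lo,hi),roi));print(n,nm,q,onz(c,q[0]+q[2]/2,q[1]+q[3]/2,z))
    p=proj(c,[653,122,240]).astype(int);d=np.abs(i0-i1).max(2);print("knob diff",d[p[1]-8:p[1]+8,p[0]-8:p[0]+8].mean(), "rest diff", [d[proj(c,q).astype(int)[1]-8:,:][:16,proj(c,q).astype(int)[0]-8:][:,:16].mean().round(1) for q in([652,-79,15],[644,-229,8],[603,419,40])])
E
```

```text
contact_force: [0.1, 0.9, 0.1]
opening: 0.999
eef_pos: [491.8, -166.7, 91.9]
contact_force: [1.3, -1.0, 0.0]
opening: 1.002
eef_pos: [488.5, -162.5, 88.5]
contact_force: [0.1, 0.4, 0.2]
opening: 0.996
brass (223, 168, 63, 47) dial ((293.507080078125, 118.38449096679688), (61.02199935913086, 218.74526977539062), 98.12710571289062) [ 484.  -200.9   33. ] [254.3 206.4]
fin (194, 216, 47, 30) [218.6 232.4]
scene blue (241, 171, 14, 15) [467.6  -9.9  17. ]
scene brass (210, 170, 17, 13) [ 461.4 -103.7   20. ]
knob diff 21.3359375 rest diff [np.float64(26.6), np.float64(6.9), np.float64(3.7)]
side blue (298, 244, 16, 12) [465.1 -11.7  17. ]
side brass (311, 230, 14, 8) [ 463.9 -111.2   20. ]
knob diff 8.375 rest diff [np.float64(23.5), np.float64(8.1), np.float64(7.4)]
```

Holder is upright on the felt at about (462,-104), and the finished watch hasn't moved. The image differences at the knob and loupe could just be shadow, so I'll compare dark-blob positions before and after.

```bash
python3 - <<'E'
from h import *
for n in("scene","side"):
    for k in("0","9"):
        g=cv2.imread(f"pics/{n}{k}.png").max(2)
        for nm,q in(("knob",[653,122,238]),("loupe",[652,-79,20])):
            u,v=proj(cam(n),q).astype(int)
            m=(g<38).astype(np.uint8)*255
            try: b=big(m,(u-12,v-12,u+12,v+12));M=cv2.moments(b);print(n,k,nm,cv2.boundingRect(b),round(M["m10"]/M["m00"],1),round(M["m01"]/M["m00"],1))
            except Exception as e: print(n,k,nm,"none",e)
E
```

```text
scene 0 knob (294, 171, 11, 10) 298.7 175.4
scene 0 loupe (219, 223, 9, 11) 223.0 227.8
scene 9 knob (293, 170, 12, 11) 298.6 174.9
scene 9 loupe (218, 222, 10, 13) 222.6 227.4
side 0 knob (231, 192, 9, 7) 234.9 194.9
side 0 loupe (258, 219, 9, 10) 262.1 223.1
side 9 knob (231, 192, 9, 7) 234.9 194.9
side 9 loupe (258, 218, 9, 11) 262.2 222.9
```

Knob is up and the loupe hasn't moved.

```bash
python3 -c "
from rig import r
print(r.sense()['clock'],r.sign_off())"
```

```text
the job is handed in; nothing more can be done
28.05 None
```

I pressed the hand to the plunger's stop and held it, and the plunger sprang back up. The holder now stands upright on the free part of the green felt, and the job was handed in at 28 s of the 70 s limit; no verdict came back. I judged the seating from the force and travel at the stop, and camera checks showed the finished watch and loupe unmoved, while the screwdriver and gift box were only checked roughly.

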